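# Find the pitch leaf that fits the press spindle

### The job

Find out which of the three pitch leaves in the wooden stand fits the press spindle that lies next to the empty leaf keeper (two slotted posts) on the spindle tray: hold the leaves one by one along the top of the thread, teeth down, and feel along it with a light hand, never bearing down hard, until one sinks fully home between the threads. Hang that leaf in that keeper and leave the other two hanging in the stand, nothing else on the bench disturbed.

Things in the scene. Friction and masses are not known exactly. Their poses are not given: they have to be found in the camera images.
- leaf_a: loose pitch leaf: steel comb plate 4 mm thick (x), 80 long (y), 26 high, trapezoidal teeth along its lower edge, wooden handle bar on top 14 mm thick (grip across it), 80 long, 22 high; 0.13 kg. Origin: middle of the teeth's root line; handle at z 26 to 48 mm, tooth tips at z -4 to -5 mm; z up. The three leaves differ only in tooth pitch: 8, 9 or 10 mm, which is which is not told
- leaf_b: loose pitch leaf, like leaf_a but for its tooth pitch. Teeth are half a pitch high, 2.3 to 3.1 mm wide at the tip, flanks 15 degrees off upright. A leaf hangs in a slot by the shoulders of its handle bar, which overhang the plate by 5 mm on each side
- leaf_c: loose pitch leaf, like leaf_a but for its tooth pitch. At the start each leaf hangs in its own slot of the stand, within 5 mm of the slot's middle along y
- spindle_1: steel press spindle, level and fixed in its bed; two lie side by side 72 mm apart in one tray; which lies in which bed varies. The one to match lies 75 mm from the keeper, the other 147 mm. Thread 48 mm outside diameter, 150 mm long. Origin: on the axis, mid-thread, 55 mm above the bench (crests at 79 mm); y along the axis, z up. Its pitch (8, 9 or 10 mm) and where the grooves fall are not told
- spindle_2: steel press spindle, like spindle_1 but of another pitch. A matching leaf fully home rests with its root line on the crests (leaf origin 24 mm above the axis); any other leaf, or one out of step with the grooves, rides with its tooth tips on the crests, 4 to 5 mm higher. Grooves 5.7 to 6.4 mm wide at the crests, 0.5 mm deeper than the teeth. Plain 38 mm ends lie in V blocks 62 mm high
- keeper (a point): empty leaf keeper on the spindle tray: two slotted posts, 12 mm thick, centred 30 mm either side of this point along y, open between; slots 8 mm wide, along y. Origin: midway between the posts, in the slots' middle, level with their tops, 55 mm above the bench; y along the spindles, which lie on its -x side. A hung leaf's origin is 26 mm below this point, its comb along y
- stand: the wooden gauge stand, fixed, 186 x 96 mm: two rails (12 mm thick, along x, centred at y = -30 and +30 mm, open between them) with three slots each, 8 mm wide, at x = -55, 0 and +55 mm; rail tops 55 mm above the bench. Origin: centre of its underside. A leaf hangs there with its comb along y and its origin at z = 29 mm
- offcut: bystander: a loose piece of pale sheet glass 60 x 90 x 5 mm, origin under its centre
- cutter: bystander: a loose hand glass cutter about 137 mm long along its x, 13 mm high, origin at the underside
- jar: bystander: a loose lidded glass jar 52 mm in diameter, 65 mm high, origin under its centre
Mind the look-alikes: they are no part of the job. Leave any orange or turquoise look-alike of the leaf_b alone.

How it is judged:
By the outcome, as a careful person would: the job done as asked, in the order asked, and still so for the second after the job is handed in, with the robot touching nothing.
It also fails if it takes over 72 s, if anything falls off the work surface, if the arm or the gripper's body presses on something with over 40 N, if the wrist force passes 120 N, or if a joint passes its speed limit or range.

### The arm

A 6-joint arm with a two-finger parallel gripper is mounted at the origin on the work surface. World frame = base frame: x ahead of the robot, y to its left, z up, the work surface at z = 0. Lengths are in m, angles in degrees, forces in N, time in s.
With the tool pointing down it reaches from about 0.325 to 0.85 m from the base axis. Payload 15.5 kg.
Tool frame: the origin (TCP) lies at the very end of the fingers, on their centre line; the grasp point (between the pads) lies arm.grip_depth behind it (arm.grip_depth is the distance from the TCP to the grasp point, in m); z points along the fingers, y is the direction in which the jaws open and shut (so a half turn about z gives the same grasp; the last joint's range is limited). The gripper opens to 91 mm and grips with 3 to 60 N. Pads are 32 mm wide; open, the fingers measure 118 mm over their backs; the gripper's body (76 mm by 178 mm) begins 60 mm behind the grasp point.
Start: joints at [71.19, 28.281, 77.091, -0, 74.628, -5.472], TCP at [0.144, 0.608, 0.214] pointing down, gripper open.
Joint ranges: [-166.48, 166.48], [-47.26, 123.95], [12.59, 153.08], [-70.14, 250.14], [6.76, 159.57], [-176.63, 176.63]. Speed limits (degrees/s): [108.29, 108.29, 147.25, 172.46, 172.46, 172.46].

### API

Orientations are given as a 3x3 rotation matrix whose columns are the frame's x, y, z axes.
In Python, from rig import arm gives the robot as it stands. Calls block until the motion is done:
- arm.move_to(position, orientation): joint-space move of the TCP to a pose.
- arm.move_l(position, orientation=None, feed=0.15): straight line of the TCP; orientation=None keeps the orientation; feed is the mean speed in m/s.
- arm.move_joints(angles): joint-space move.
- arm.grip(opening): finger opening in m; the grip force is fixed at half the most; returns when the fingers have stopped.
- arm.sleep(seconds).
- arm.solve_ik(position, orientation): joint angles nearest the present ones, or None.
- arm.snapshot(name): name is "side" or "top"; returns the picture (384x512x3 uint8, red, green, blue); there is no depth.
- arm.get_calibration(name): a dict with "intrinsics" (3x3 intrinsics, pixels), "k1" (the pictures are not rectified: a ray, as slopes to the right and down, at radius r is drawn at 1 + k1 r^2 times it, then the intrinsics apply), "cam_to_world" (4x4, takes a point from camera to world coordinates). Camera axes: x right, y down, z forward; pixel columns grow to the right and rows downward; lengths in m; the calibration is good to about 2 mm. A picture is of the moment at which its call begins. get_calibration takes no time and is no camera call.
A pose or a line that the arm cannot do raises arm.Unreachable and nothing moves.
- arm.sign_off(): hands the job in, once; it reports no verdict.
Readings, each from a call of its own:
- arm.current_t(): time.
- arm.current_joint_positions(): joint angles.
- arm.current_dq(): joint speeds.
- arm.current_tau(): joint torques, N m.
- arm.current_ee_pos(): TCP position.
- arm.current_tool_rot(): TCP orientation.
- arm.current_force(): force on the tool from outside, world axes, zero at the start.
- arm.current_torque(): the same for the moment, N m.
- arm.current_width(): finger opening in m.
Only numpy, scipy, OpenCV 4.12 (cv2) and the standard library are available. Lean on these libraries where they do the work, as an engineer would, in place of code of your own. Each camera call takes 0.05 s, during which the arm holds its last target.

## Working session

There is one attempt and no reset: what is moved stays moved. The work goes in short steps, each a Python script; the robot and the scene stay as the last script left them, time stands still between calls to the robot, and variables do not carry over. Pictures are saved under pics/ and viewed, and the job is handed in when it is done.

```bash
ls; mkdir -p pics; python3 - <<'E'
from rig import arm
import cv2,numpy as np
for n in("side","top"):
    im=arm.snapshot(n); cv2.imwrite(f"pics/{n}0.png",im[...,::-1]); cv2.imwrite(f"pics/{n}0b.png",cv2.resize(im[...,::-1],(800,600),interpolation=cv2.INTER_CUBIC))
    c=arm.get_calibration(n); print(n,c)
print(arm.grip_depth,arm.current_t(),arm.current_tool_rot(),arm.current_ee_pos(),arm.current_width())
E
```

```text
pics
side {'intrinsics': array([[417.87833529,   0.        , 255.33600395],
       [  0.        , 417.87833529, 195.03705977],
       [  0.        ,   0.        ,   1.        ]]), 'k1': -0.0342285754379831, 'cam_to_world': array([[-0.9231268 , -0.27033327,  0.27341697,  0.37275464],
       [-0.38432684,  0.66982242, -0.63531945,  0.63215443],
       [-0.01139283, -0.69156189, -0.72222736,  0.72117682],
       [ 0.        ,  0.        ,  0.        ,  1.        ]])}
top {'intrinsics': array([[412.69360234,   0.        , 250.71222278],
       [  0.        , 412.69360234, 185.43444421],
       [  0.        ,   0.        ,   1.        ]]), 'k1': -0.137215007471388, 'cam_to_world': array([[ 0.01385638, -0.99445452,  0.10425068,  0.48125432],
       [-0.99981756, -0.01515056, -0.01163246,  0.09450207],
       [ 0.01314741, -0.10407048, -0.99448302,  1.16905594],
       [ 0.        ,  0.        ,  0.        ,  1.        ]])}
0.0188 0.1 [[-9.73023208e-01  2.30706995e-01 -3.44688907e-04]
 [ 2.30707230e-01  9.73022682e-01 -1.01661881e-03]
 [ 1.00849054e-04 -1.06871592e-03 -9.99999424e-01]] [0.14407499 0.60782499 0.21340295] 0.0908949795747623
```

View pics/side0b.png

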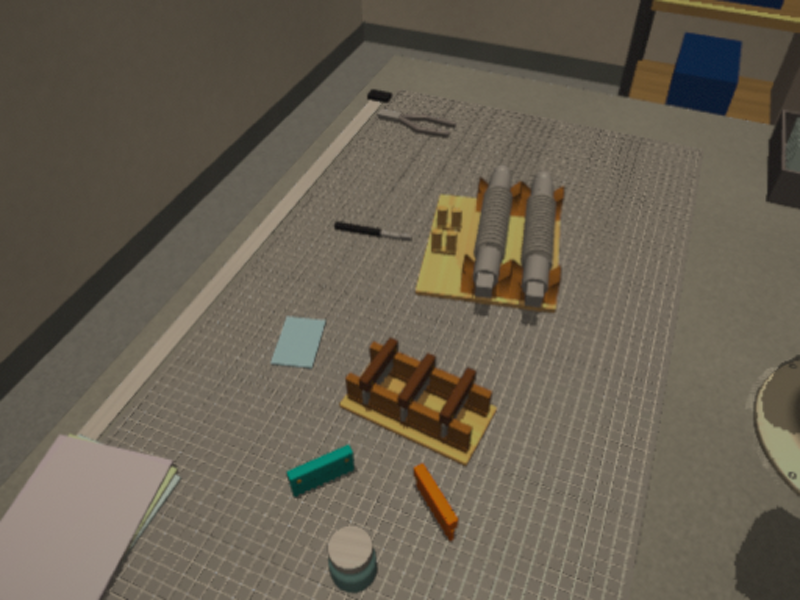

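View pics/top0b.png

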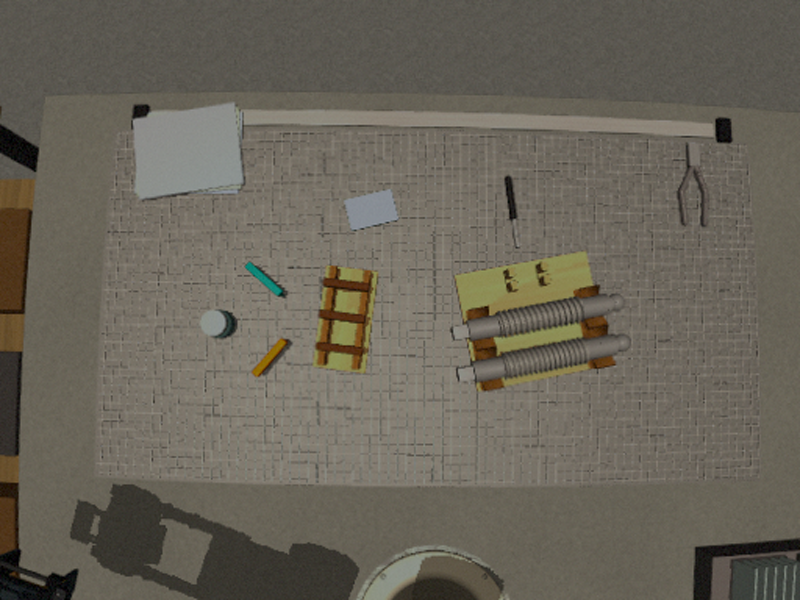

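Both views show the same layout. In the top view (800 px wide) the stand is at about (345,318), the tray at about (540,320), and the keeper posts at about (511,280) and (543,273). The spindle beside the keeper is the upper one, at about (541,315). The turquoise and orange look-alikes, at (265,280) and (270,357), I'll leave alone. Next I'll check enlarged crops.

```bash
cat > h.py <<'E'
import numpy as np,cv2
from rig import arm
C={n:arm.get_calibration(n) for n in("side","top")}
def plane(n,pts,z):
    c=C[n];K=c["intrinsics"];pts=np.atleast_2d(np.asarray(pts,float))
    d=(pts-[K[0,2],K[1,2]])/[K[0,0],K[1,1]]
    u=d.copy()
    for _ in range(20): u=d/(1+c["k1"]*(u**2).sum(1,keepdims=True))
    T=c["cam_to_world"]; r=np.c_[u,np.ones(len(u))]@T[:3,:3].T
    s=(z-T[2,3])/r[:,2:]
    return (T[:3,3]+s*r)[:,:2]
def proj(n,P):
    c=C[n];K=c["intrinsics"];T=c["cam_to_world"];P=np.atleast_2d(P)
    q=(P-T[:3,3])@T[:3,:3];u=q[:,:2]/q[:,2:];u=u*(1+c["k1"]*(u**2).sum(1,keepdims=True))
    return u*[K[0,0],K[1,1]]+[K[0,2],K[1,2]]
E
python3 - <<'E'
import cv2,numpy as np
t=cv2.imread('pics/top0.png');s=cv2.imread('pics/side0.png')
# stand top, tray top
a=cv2.resize(t[165:245,195:250],None,fx=7,fy=7,interpolation=cv2.INTER_NEAREST)
b=cv2.resize(t[155:255,285:410],None,fx=6,fy=6,interpolation=cv2.INTER_NEAREST)
a=cv2.convertScaleAbs(a,alpha=1.6);b=cv2.convertScaleAbs(b,alpha=1.6)
cv2.imwrite('pics/c1.png',a);cv2.imwrite('pics/c2.png',b)
c=cv2.resize(s[210:300,210:325],None,fx=6,fy=6,interpolation=cv2.INTER_NEAREST)
d=cv2.resize(s[100:200,260:370],None,fx=6,fy=6,interpolation=cv2.INTER_NEAREST)
cv2.imwrite('pics/c3.png',cv2.convertScaleAbs(c,alpha=1.6));cv2.imwrite('pics/c4.png',cv2.convertScaleAbs(d,alpha=1.6))
E
```

```text
(no output)
```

View pics/c1.png

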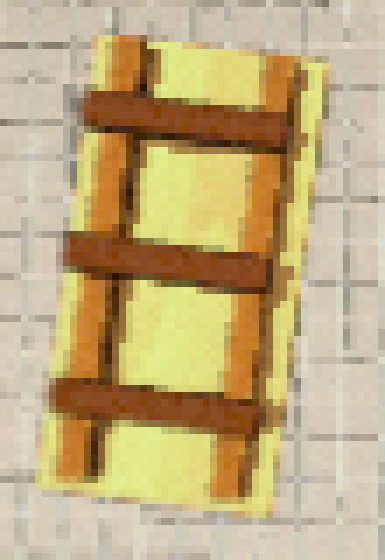

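View pics/c2.png

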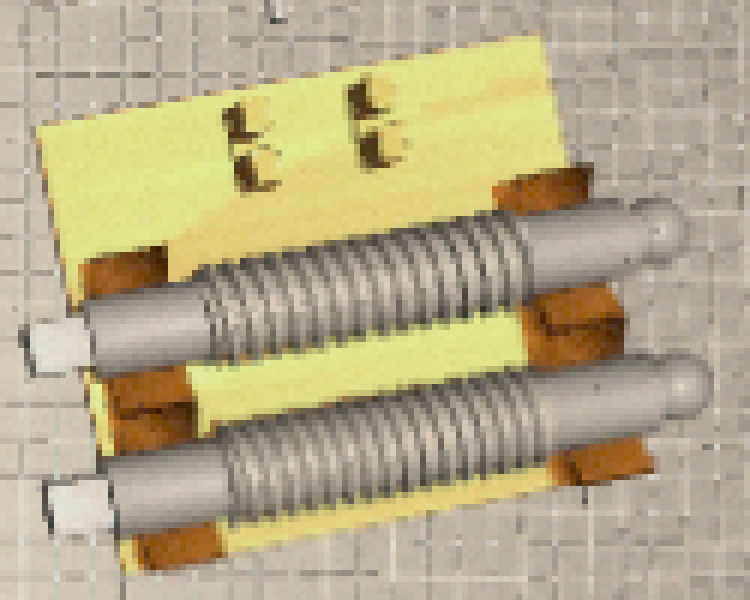

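View pics/c3.png

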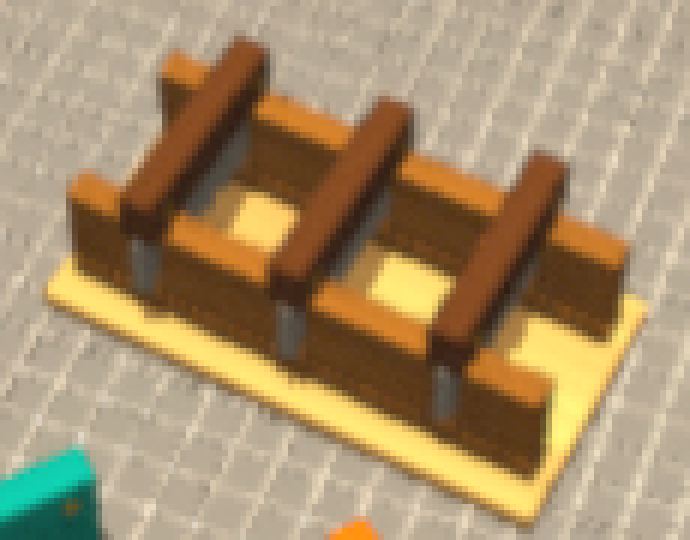

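View pics/c4.png

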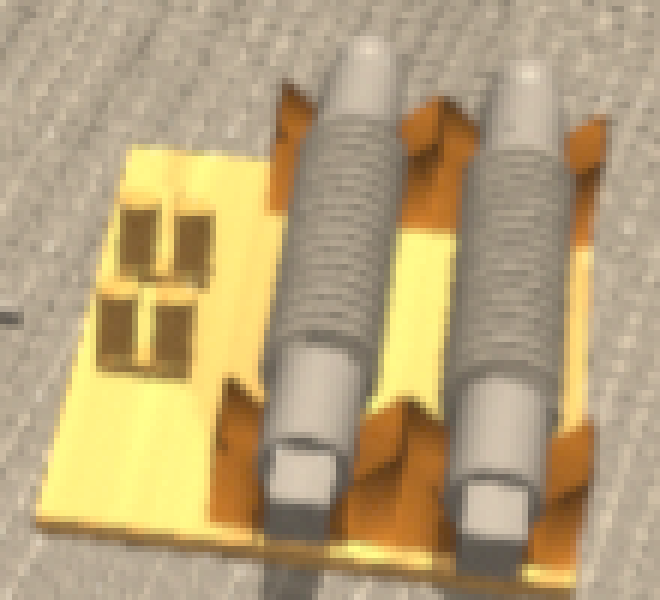

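The crops show three identical brown handles in the stand, at top-view pixels (222,181), (219,202) and (218,223). The keeper is two slotted posts beside the upper spindle, so the upper spindle is the one to match. Now I'll measure.

```bash
python3 - <<'E'
from h import *
t=cv2.imread('pics/top0.png');s=cv2.imread('pics/side0.png')
for n,im,box in(("top",t,(195,165,250,245)),("side",s,(210,210,325,300))):
    x0,y0,x1,y1=box;c=cv2.resize(im[y0:y1,x0:x1],None,fx=4,fy=4,interpolation=cv2.INTER_CUBIC)
    h=cv2.cvtColor(c,cv2.COLOR_BGR2HSV)
    if n=="side": print(h[[75*4//6*1,]][:, [190*4//6]], h[int(330/1.5),int(200/1.5)])
    b,g,r=[c[...,i].astype(int) for i in range(3)]
    H=h[...,0];S=h[...,1];V=h[...,2]
    for px in ([(27,31),(27,40),(12,10)] if n=="top" else []): pass
    m=((H<12)&(S>120)&(V>45)&(V<110)).astype(np.uint8)*255
    m=cv2.morphologyEx(m,cv2.MORPH_OPEN,np.ones((9,9)))
    cv2.imwrite(f'pics/m_{n}.png',cv2.resize(np.hstack([m,h[...,0]*10,V*2]),None,fx=.6,fy=.6))
    for k in cv2.findContours(m,cv2.RETR_EXTERNAL,cv2.CHAIN_APPROX_NONE)[0]:
        if cv2.contourArea(k)<800: continue
        bx=cv2.boxPoints(cv2.minAreaRect(k)); bx=(bx+.5)/4-.5+[x0,y0]
        P=plane(n,bx,.077); e=np.linalg.norm(np.diff(P,axis=0,append=P[:1]),axis=1)
        i=int(np.argmax(e)); d=P[(i+1)%4]-P[i]
        print(n,bx.mean(0).round(1),'ctr',P.mean(0).round(4),'edges',e[:2].round(4),'ang',np.degrees(np.arctan2(d[1],d[0]))%180)
E
```

```text
[[[ 16 200 126]]] [ 20 150 117]
```

```bash
python3 - <<'E'
import cv2
print(cv2.imread('pics/m_side.png').shape,cv2.imread('pics/m_top.png').shape)
E
```

```text
(216, 828, 3) (192, 396, 3)
```

View pics/m_side.png

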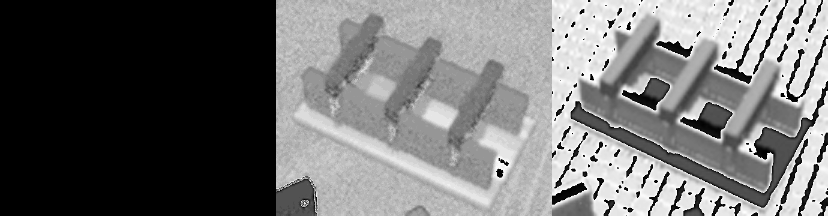

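View pics/m_top.png

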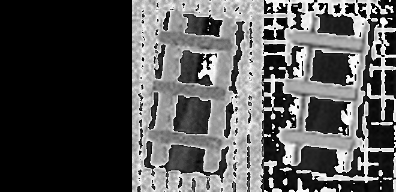

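```bash
python3 - <<'E'
from h import *
t=cv2.imread('pics/top0.png');s=cv2.imread('pics/side0.png')
def hs(im,p): return cv2.cvtColor(im,cv2.COLOR_BGR2HSV)[p[1],p[0]].tolist()
for q in((195+27,165+17),(195+30,165+38),(195+27,165+57)): print('top h',hs(t,q))
for q in((195+16,165+28),(195+36,165+28)): print('top rail',hs(t,q))
for q in((210+33,210+21),(210+58,210+33),(210+83,210+43)): print('side h',hs(s,q))
for q in((210+18,210+33),(210+52,210+21),(210+70,210+54)): print('side rail',hs(s,q))
for n,im,box in(("top",t,(195,165,250,245)),("side",s,(210,210,325,300))):
    x0,y0,x1,y1=box;c=cv2.resize(im[y0:y1,x0:x1],None,fx=4,fy=4,interpolation=cv2.INTER_CUBIC)
    H,S,V=[a.astype(int) for a in cv2.split(cv2.cvtColor(c,cv2.COLOR_BGR2HSV))]
    m=((H<=12)&(S>150)&(V>(50 if n=="top" else 55))).astype(np.uint8)*255
    m=cv2.morphologyEx(m,cv2.MORPH_OPEN,np.ones((9,9)))
    cv2.imwrite(f'pics/m2_{n}.png',m)
    for k in cv2.findContours(m,cv2.RETR_EXTERNAL,cv2.CHAIN_APPROX_NONE)[0]:
        if cv2.contourArea(k)<800: continue
        bx=cv2.boxPoints(cv2.minAreaRect(k)); bx=(bx+.5)/4-.5+[x0,y0]
        P=plane(n,bx,.077); e=np.linalg.norm(np.diff(P,axis=0,append=P[:1]),axis=1)
        i=int(np.argmax(e)); d=P[(i+1)%4]-P[i]
        print(n,bx.mean(0).round(1),'ctr',P.mean(0).round(4),'edges',e[:2].round(4),'ang',np.degrees(np.arctan2(d[1],d[0]))%180)
E
```

```text
top h [13, 211, 87]
top h [11, 204, 85]
top h [12, 186, 85]
top rail [15, 207, 121]
top rail [17, 213, 126]
side h [13, 190, 83]
side h [11, 176, 71]
side h [13, 198, 85]
side rail [15, 204, 121]
side rail [15, 202, 134]
side rail [16, 194, 125]
```

```bash
python3 - <<'E'
from h import *
t=cv2.imread('pics/top0.png');s=cv2.imread('pics/side0.png')
out=[]
for n,im,box in(("top",t,(195,165,250,245)),("side",s,(210,210,325,300))):
    x0,y0,x1,y1=box;c=cv2.resize(im[y0:y1,x0:x1],None,fx=4,fy=4,interpolation=cv2.INTER_CUBIC)
    H,S,V=[a.astype(int) for a in cv2.split(cv2.cvtColor(c,cv2.COLOR_BGR2HSV))]
    m=((H<=15)&(S>120)&(V>60)&(V<104)).astype(np.uint8)*255
    m=cv2.morphologyEx(m,cv2.MORPH_OPEN,np.ones((11,11)))
    cv2.imwrite(f'pics/m2_{n}.png',np.hstack([cv2.cvtColor(m,cv2.COLOR_GRAY2BGR),c])[:, :])
    for k in cv2.findContours(m,cv2.RETR_EXTERNAL,cv2.CHAIN_APPROX_NONE)[0]:
        if cv2.contourArea(k)<800: continue
        bx=cv2.boxPoints(cv2.minAreaRect(k)); bx=(bx+.5)/4-.5+[x0,y0]
        P=plane(n,bx,.077); e=np.linalg.norm(np.diff(P,axis=0,append=P[:1]),axis=1)
        i=int(np.argmax(e)); d=P[(i+1)%4]-P[i]
        print(n,bx.mean(0).round(1),'ctr',P.mean(0).round(4),'edges',e[:2].round(4),'ang',np.degrees(np.arctan2(d[1],d[0]))%180)
E
```

```text
top [208.4 221.4] ctr [0.4986 0.1922] edges [0.0331 0.0132] ang 90.94316835798092
top [218.3 201.9] ctr [0.5505 0.1671] edges [0.0144 0.0764] ang 83.8449147313279
top [221.2 181.2] ctr [0.6059 0.1606] edges [0.0142 0.0773] ang 83.69993537158787
side [292.  250.4] ctr [0.4963 0.1723] edges [0.0793 0.0166] ang 83.80965441133084
side [265.4 240.3] ctr [0.552  0.1689] edges [0.0794 0.018 ] ang 83.89444269774407
side [241.2 229.9] ctr [0.6057 0.163 ] edges [0.0792 0.0161] ang 84.12516964459755
```

View pics/m2_top.png

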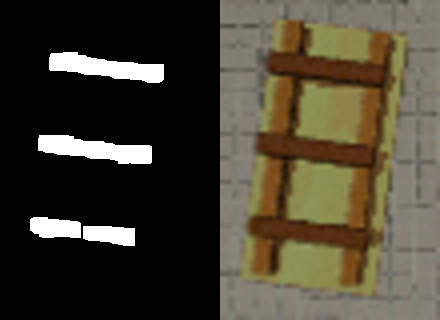

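```bash
python3 - <<'E'
import cv2
a=cv2.imread('pics/m2_side.png');cv2.imwrite('pics/m2_sideb.png',cv2.resize(a,None,fx=.85,fy=.85))
E
```

```text
(no output)
```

View pics/m2_sideb.png

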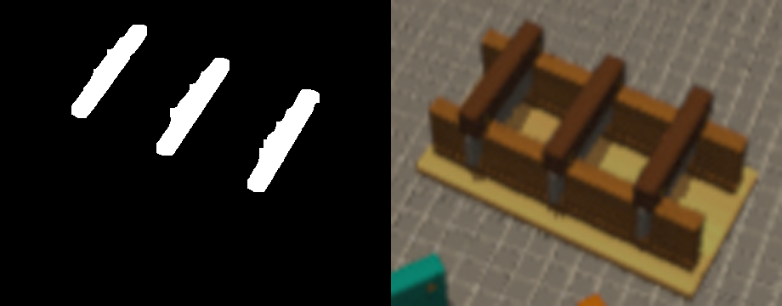

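```bash
python3 - <<'E'
from h import *
t=cv2.imread('pics/top0.png');s=cv2.imread('pics/side0.png')
S=cv2.cvtColor(t,cv2.COLOR_BGR2HSV)[...,1].astype(float)
def cross(col,a,b,th):  # subpixel crossing positions
    r=[]
    for i in range(a,b):
        u,v=col[i]-th,col[i+1]-th
        if u*v<0: r.append(i+u/(u-v))
    return r
mid=[]
for x in range(318,372):
    yc=155+ (268+48-(x-285-34)*55/52*1.02*1.0)/6  # approx centre
    yc=155+(318-(x-320)*6*0.172)/6
    c=cross(S[:,x],int(yc-14),int(yc+14),95)
    up=[k for k in c if k<yc]; dn=[k for k in c if k>yc]
    if up and dn: mid.append((x,max(up),min(dn)))
mid=np.array(mid);print(len(mid),(mid[:,2]-mid[:,1]).round(1))
w=mid[:,2]-mid[:,1];ok=abs(w-np.median(w))<1.5
print(w[ok].mean())
A=plane("top",np.c_[mid[ok,0],(mid[ok,1]+mid[ok,2])/2],.055)
vx,vy,x0,y0=cv2.fitLine(A.astype(np.float32),cv2.DIST_HUBER,0,.001,.001).ravel()
print('top axis',x0,y0,'ang',np.degrees(np.arctan2(vy,vx))%180, 'resid',np.std((A-[x0,y0])@[-vy,vx]))
# side view: rows
S2=cv2.cvtColor(s,cv2.COLOR_BGR2HSV)[...,1].astype(float)
mid=[]
for y in range(124,156):
    xc=260+ (355-(y-120)*6*((355-320)/(320-120)))/6 if 0 else 260+(357-(y-119)*6*0.16)/6
    c=cross(S2[y],int(xc-14),int(xc+14),95)
    up=[k for k in c if k<xc]; dn=[k for k in c if k>xc]
    if up and dn: mid.append((y,max(up),min(dn)))
mid=np.array(mid);w=mid[:,2]-mid[:,1];print(len(mid),w.round(1))
ok=abs(w-np.median(w))<2
A=plane("side",np.c_[(mid[ok,1]+mid[ok,2])/2,mid[ok,0]],.055)
vx,vy,x0,y0=cv2.fitLine(A.astype(np.float32),cv2.DIST_HUBER,0,.001,.001).ravel()
print('side axis',x0,y0,'ang',np.degrees(np.arctan2(vy,vx))%180)
# thread ends on crests top (top view, z=.079 approx at visible ridge)
print('ends top view', plane("top",[[285+215/6,155+315/6],[285+527/6,155+260/6]],.079))
print('ends side', plane("side",[[260+322/6,100+340/6],[260+362/6,100+120/6]],.075))
# keeper cheeks tops
print('keeper top', plane("top",np.array([[256,117],[267,167],[378,97],[390,147]])/6+[285,155]-.5,.055))
print('keeper side', plane("side",np.array([[140,205],[194,208],[118,296],[174,298]])/6+[260,100]-.5,.055))
E
python3 - <<'E'
import cv2
t=cv2.imread('pics/top0.png');s=cv2.imread('pics/side0.png')
a=cv2.resize(t[163:193,315:358],None,fx=18,fy=18,interpolation=cv2.INTER_CUBIC)
b=cv2.resize(s[128:166,270:300],None,fx=15,fy=15,interpolation=cv2.INTER_CUBIC)
cv2.imwrite('pics/k1.png',cv2.convertScaleAbs(a,alpha=1.6));cv2.imwrite('pics/k2.png',cv2.convertScaleAbs(b,alpha=1.6))
E
```

```text
46 [15.6 20.  19.2 19.7 15.6 18.  16.2 16.2 18.5 18.1 15.8 17.6 17.9 16.5
 17.8 17.  16.2 18.  17.6 17.5 16.5 17.5 16.7 16.8 16.5 16.5 17.7 17.9
 17.6 18.3 19.7 17.9 17.2 17.1 17.9 17.5 17.6 17.8 18.5 18.  17.7 18.2
 16.2 17.1 16.5 14.3]
17.37707302269186
top axis 0.5575976 -0.1897466 ang 101.9065 resid 0.0012591274337646332
31 [17.1 17.5 17.8 17.8 18.1 18.  18.  17.9 18.  18.1 18.2 18.  18.2 18.5
 18.7 18.8 18.9 18.6 18.6 18.8 18.8 18.9 19.1 19.  18.9 19.1 19.1 19.1
 19.2 19.3 19.5]
side axis 0.5580004 -0.19543242 ang 101.29704
ends top view [[ 0.53938265 -0.10549466]
 [ 0.56563073 -0.24737797]]
ends side [[ 0.53842712 -0.10241978]
 [ 0.56479372 -0.2469661 ]]
keeper top [[ 0.63276061 -0.12775873]
 [ 0.60983796 -0.13268924]
 [ 0.64300422 -0.18459734]
 [ 0.6199657  -0.18991168]]
keeper side [[ 0.64332839 -0.18173475]
 [ 0.6212155  -0.18836708]
 [ 0.63108543 -0.12160152]
 [ 0.60930511 -0.12897177]]
```

View pics/k1.png

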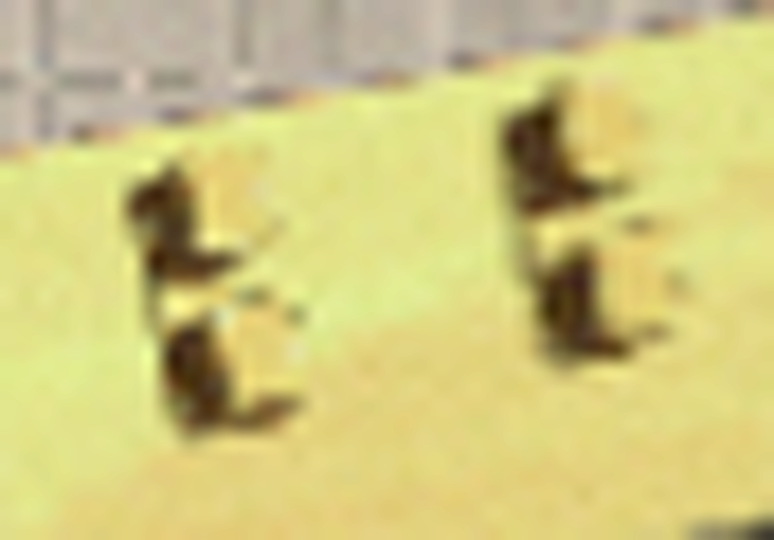

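View pics/k2.png

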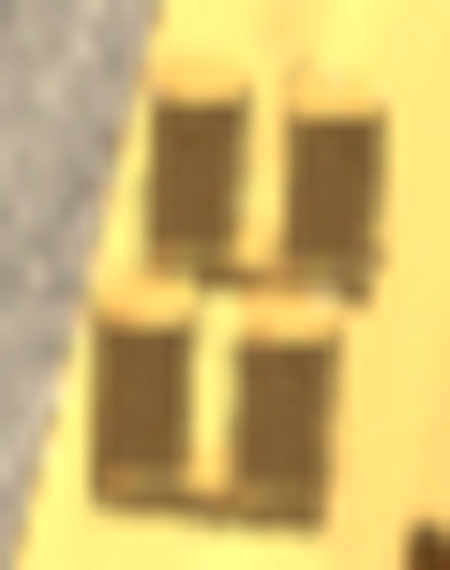

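Measured positions agree between the two views:

| Item | Position (m) | Check |
|---|---|---|
| Handle, far | (0.606, 0.162) | spacing 55 mm ✓ |
| Handle, mid | (0.551, 0.168) | spacing 55 mm ✓ |
| Handle, near | (0.4965, 0.173) | spacing 55 mm ✓ |
| Handle yaw | 83.9° | |
| Spindle yaw | about 101.6° | |
| Keeper | about (0.6263, -0.157) | 73.5–74.7 mm from the axis, should be 75 ✓ |

Next I'll check that the poses are reachable, and read the keeper slot and thread spacing.

```bash
cat >> h.py <<'E'
G=0.0182  # TCP height above leaf origin when gripping mid-handle
def R(comb_deg,sgn=1):
    a=np.radians(comb_deg-90); y=np.array([np.cos(a),np.sin(a),0])*sgn; z=np.array([0,0,-1.]); return np.c_[np.cross(y,z),y,z]
E
python3 - <<'E'
from h import *
nm=plane("side",np.array([[214,330],[268.5,106]])/15+[270,128]-.5,.055)
d=nm[1]-nm[0];print('slot pts side',nm,np.linalg.norm(d),np.degrees(np.arctan2(-d[1],-d[0])))
u=d/np.linalg.norm(d); print('keeper', nm[0]+.036*u, nm[1]-.024*u)
for sg in(1,-1):
    for p,a in(((.606,.162,.11),83.9),((.606,.162,.047),83.9),((.5525,-.1755,.11),101.6),((.6263,-.157,.047),101.6),((.4965,.173,.047),83.9)):
        q=arm.solve_ik(list(p),R(a,sg)); print(sg,p,None if q is None else np.round(q,1))
# thread spacing along axis, top picture
g=cv2.cvtColor(cv2.imread('pics/top0.png'),cv2.COLOR_BGR2GRAY).astype(np.float32)
c=np.array([.5525,-.1755]);e=np.array([np.cos(np.radians(101.6)),np.sin(np.radians(101.6))]);n=np.array([e[1],-e[0]])
s=np.arange(-.062,.062,.0005)
for off,name in((0,'near'),(-.072,'far')):
  for lat in(-.006,0,.006):
    P=c+np.outer(s,e)+(off+lat)*n
    px=proj("top",np.c_[P,np.full(len(s),.078)]).astype(np.float32)
    v=cv2.remap(g,px[None,:,0],px[None,:,1],cv2.INTER_CUBIC)[0]; v=(v-np.polyval(np.polyfit(s,v,3),s))*np.hanning(len(s))
    pw=[abs((v*np.exp(-2j*np.pi*s/p)).sum()) for p in np.arange(.006,.0125,.0005)]
    print(name,lat,np.round(pw).astype(int))
E
```

```text
slot pts side [[ 0.61969217 -0.12343179]
 [ 0.63120585 -0.18258408]] 0.06026241092162956 101.01460103298585
keeper [ 0.6265703  -0.15876862] [ 0.62662043 -0.1590262 ]
1 (0.606, 0.162, 0.11) [ 9.5 34.7 83.2 -0.  62.  15.6]
1 (0.606, 0.162, 0.047) [ 9.5 39.4 85.9 -0.  54.7 15.6]
1 (0.5525, -0.1755, 0.11) [-23.5  31.5  90.3  -0.   58.2 -35.1]
1 (0.6263, -0.157, 0.047) [-19.4  40.5  83.   -0.   56.5 -31. ]
1 (0.4965, 0.173, 0.047) [ 12.7  33.7 100.8  -0.   45.5  18.8]
-1 (0.606, 0.162, 0.11) [   9.5   34.7   83.2   -0.    62.  -164.4]
-1 (0.606, 0.162, 0.047) [   9.5   39.4   85.9   -0.    54.7 -164.4]
-1 (0.5525, -0.1755, 0.11) [-23.5  31.5  90.3  -0.   58.2 144.9]
-1 (0.6263, -0.157, 0.047) [-19.4  40.5  83.   -0.   56.5 149. ]
-1 (0.4965, 0.173, 0.047) [  12.7   33.7  100.8   -0.    45.5 -161.2]
near -0.006 [ 64 130 102  94  69  14 288 808 996 719 320 138 134]
near 0 [  66  154   37   78   29   26  284  910 1162  845  351   40   57]
near 0.006 [  45  104   60   81   52   36  297  905 1152  857  379   51   68]
far -0.006 [  80  144  261  189  267  781 1090  840  419  182  133  128  139]
far 0 [  19  105  247  170  210  854 1202  924  515  294  164   71   44]
far 0.006 [   5  108  207  129  141  732 1135  840  359  141   53   69  127]
```

The image suggests the target spindle has a 10 mm pitch and the other 9 mm. I'll still settle it by feel. Picking the far leaf first.

```bash
cat >> h.py <<'E'
ST=83.9; SP=101.5
LEAF={'far':(.6059,.1618),'mid':(.5512,.1678),'near':(.4965,.1730)}
AX=np.array([.5535,-.175]); E_=np.array([np.cos(np.radians(SP)),np.sin(np.radians(SP))])
KP=np.array([.6265,-.1588])
def rd(msg=''):
    print(msg,'t',round(arm.current_t(),2),'p',np.round(arm.current_ee_pos(),4),'F',np.round(arm.current_force(),2),'w',round(arm.current_width(),4),flush=True)
def pick(k):
    x,y=LEAF[k]; r=R(ST)
    arm.move_to([x,y,.115],r); arm.grip(.036); 
    arm.move_l([x,y,.029+G],r,feed=.15); rd('down'); arm.grip(.0); rd('gripped')
    arm.move_l([x,y,.115+G],r,feed=.2); rd('lifted')
E
python3 - <<'E'
from h import *
rd(); pick('far')
im=arm.snapshot("side"); cv2.imwrite("pics/s1.png",cv2.resize(im[180:300,180:340,::-1],None,fx=5,fy=5,interpolation=cv2.INTER_CUBIC))
E
```

```text
t 0.1 p [0.1441 0.6078 0.2134] F [-0.56 -0.34  0.17] w 0.0909
down t 3.97 p [0.6062 0.1619 0.0477] F [ 0.4   0.49 -0.17] w 0.036
gripped t 4.43 p [0.6062 0.1619 0.0479] F [-2.21 -0.52  6.64] w 0.0138
lifted t 5.02 p [0.6054 0.1617 0.1324] F [ 0.69 -0.56 -1.62] w 0.0138
```

View pics/s1.png

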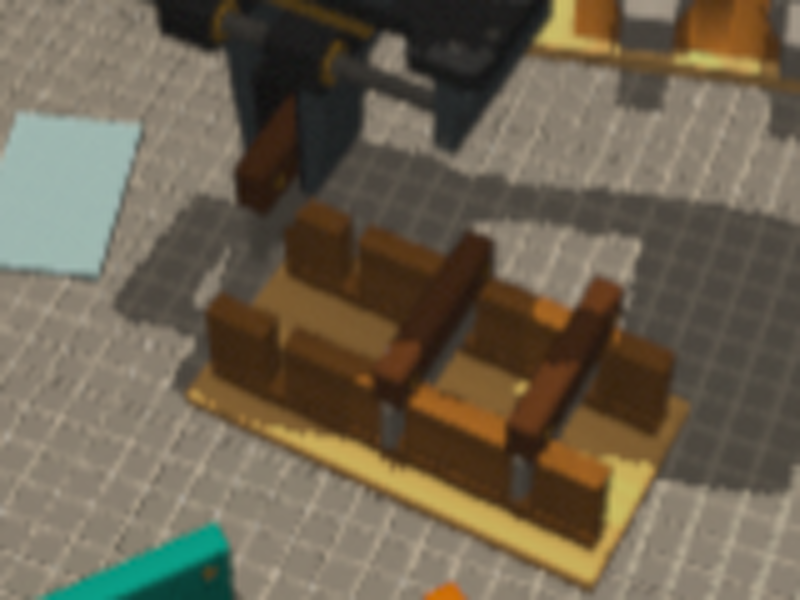

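The far leaf came out cleanly: its slot at crop (290,310) is empty, and the other two are undisturbed. Now I'll feel it along the thread.

```bash
cat >> h.py <<'E'
def fz(n=3):
    return np.mean([arm.current_force() for _ in range(n)],axis=0)
def feel(start=-.006,span=.0125,step=.0009):
    r=R(SP); z=.079+.005+G+.004
    P=AX+start*E_
    arm.move_to([*P,z+.01],r); arm.move_l([*P,z],r,feed=.08); arm.sleep(.15)
    F0=np.mean([fz(1) for _ in range(4)],axis=0); rd('hover'); 
    def go(s,zz,feed=.03):
        arm.move_l([*(AX+s*E_),zz],r,feed=feed); return fz()-F0
    s=start; f=np.zeros(3)
    while f[2]<2.2 and z>.079+G-.002: z-=.0005; f=go(s,z)
    zc=arm.current_ee_pos()[2]; print('contact cmd',round(z,4),'act',round(zc,4),'df',f.round(1),'t',round(arm.current_t(),2),flush=True)
    while s<start+span:
        s+=step; f=go(s,z); log=f[2]
        while f[2]>5: z+=.0003; f=go(s,z)
        n=0
        while f[2]<1.8 and z>.079+G-.003: z-=.0005; n+=1; f=go(s,z)
        za=arm.current_ee_pos()[2]
        print('s %.1f df %.1f->%s z %.2f act %.2f'%(s*1e3,log,f.round(1),z*1e3,za*1e3),flush=True)
        if za<zc-.0012:
            print('SINKS at',s,'depth',zc-za); break
    rd('end'); return s,z,zc,F0
E
python3 - <<'E'
from h import *
feel()
E
```

```text
hover t 6.8 p [ 0.5549 -0.1806  0.1063] F [ 0.87 -0.89 -1.19] w 0.0138
contact cmd 0.1022 act 0.1026 df [-2.3  1.7  8.3] t 8.8
s -5.1 df -0.0->[-2.5  5.9  4.6] z 100.20 act 100.23
SINKS at -0.0051 depth 0.002364754989593154
end t 10.05 p [ 0.5544 -0.1798  0.1002] F [-1.63  5.03  3.4 ] w 0.014
```

The leaf began to sink: 2.4 mm so far, with a flank pushing it toward +y. I'll ease that way and lower lightly.

```bash
python3 - <<'E'
from h import *
r=R(SP); F0=np.array([.5,-.7,-1.4]); s=-.0051; z=.1002
def go():
    arm.move_l([*(AX+s*E_),z],r,feed=.03); return fz()-F0
f=np.zeros(3)+[0,6,4]
for i in range(24):
    fe=f[:2]@E_
    if abs(fe)>2.5: s+=.0004*np.sign(fe)
    elif f[2]<2.5: z-=.0005
    elif f[2]>5: z+=.0003
    else:
        break
    if z<.0945: break
    f=go(); print('s %.1f z %.2f act %.2f'%(s*1e3,z*1e3,arm.current_ee_pos()[2]*1e3),f.round(1),flush=True)
rd()
E
```

```text
s -4.7 z 100.20 act 100.20 [-1.1  3.   3.4]
s -4.3 z 100.20 act 100.15 [-0.5  0.9  0.7]
s -4.3 z 99.70 act 99.66 [-1.   0.1  0.7]
s -4.3 z 99.20 act 99.17 [-0.6  0.4 -0.5]
s -4.3 z 98.70 act 98.68 [-1.1  1.2  0.5]
s -4.3 z 98.20 act 98.17 [-0.2  2.9  0.6]
s -3.9 z 98.20 act 98.22 [-0.5 -0.  -0.5]
s -3.9 z 97.70 act 97.82 [-1.2  1.7  3. ]
 t 12.05 p [ 0.5544 -0.1789  0.0978] F [-0.74  1.05  1.56] w 0.014
```

It sank home: the TCP stopped at 97.8 mm with about 3 N. That is 4.8 mm below riding height, and it matches the predicted 97.9 mm (79 + 18.9 mm in-hand offset). This leaf fits, so I'll hang it in the keeper.

```bash
python3 - <<'E'
from h import *
p=arm.current_ee_pos(); r=R(SP)
arm.move_l([p[0],p[1],.125],feed=.1); rd('up')
arm.move_l([*KP,.125],R(101.3),feed=.15)
arm.move_l([*KP,.082],R(101.3),feed=.12); arm.sleep(.15); F0=fz(4); rd('above')
z=.082
while z>.0482:
    z-=.003; arm.move_l([*KP,z],R(101.3),feed=.06); f=fz()-F0
    print(round(z,4),f.round(1),flush=True)
    if np.linalg.norm(f)>5: print('contact'); break
rd()
for n,b in(("side",(110,240,230,350)),("top",(150,250,270,430))):
    im=arm.snapshot(n); cv2.imwrite(f"pics/k_{n}.png",cv2.resize(im[b[0]:b[1],b[2]:b[3],::-1],None,fx=4.5,fy=4.5,interpolation=cv2.INTER_CUBIC))
E
```

```text
up t 12.47 p [ 0.5545 -0.1789  0.1251] F [-0.03 -0.06 -1.41] w 0.0138
above t 13.78 p [ 0.6269 -0.1591  0.083 ] F [-0.53  0.08 -1.79] w 0.0141
0.079 [ 0.5 -0.2 -0.5]
0.076 [ 1.1 -0.4  0.9]
0.073 [ 0.1  0.  -0.6]
0.07 [ 0.4 -0.4  1. ]
0.067 [0.5 0.8 0.4]
0.064 [ 0.9 -0.3  0.5]
0.061 [ 1.1 -0.1  0.5]
0.058 [-0.   0.1  0.1]
0.055 [-0.5 -0.6  0.1]
0.052 [0.2 0.2 1.1]
0.049 [-0.3 -0.2  0.8]
0.046 [-3.5  0.4 15.2]
contact
 t 16.78 p [ 0.6268 -0.159   0.0469] F [-4.    0.53 13.4 ] w 0.0137
```

View pics/k_side.png

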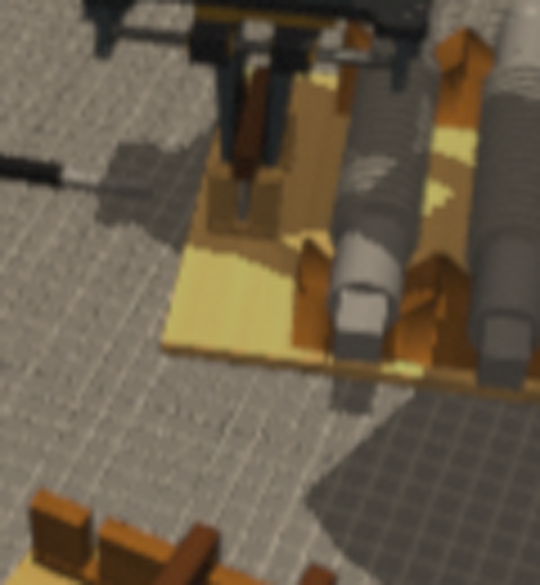

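The leaf went in cleanly and its shoulders rest on the post tops, at crop (243,185). I'll release gently, back off and check.

```bash
python3 - <<'E'
from h import *
arm.move_l([*KP,.0474],feed=.05); rd('eased')
arm.grip(.03); rd('open')
arm.move_l([*KP,.11],feed=.12); arm.move_l([*KP,.2],feed=.2)
arm.move_to([.40,.02,.33],R(90)); arm.sleep(.3); rd('clear')
for n,b in(("side",(90,250,210,350)),("top",(150,250,190,400))):
    im=arm.snapshot(n); cv2.imwrite(f"pics/f_{n}0.png",im[...,::-1]);cv2.imwrite(f"pics/f_{n}.png",cv2.convertScaleAbs(cv2.resize(im[b[0]:b[1],b[2]:b[3],::-1],None,fx=3.7,fy=3.7,interpolation=cv2.INTER_CUBIC),alpha=1.5))
E
```

```text
eased t 17.13 p [ 0.6265 -0.1588  0.0473] F [-0.74 -0.71 -1.53] w 0.0138
open t 17.59 p [ 0.6265 -0.1588  0.0474] F [-0.2   0.54  0.42] w 0.0301
clear t 20.38 p [0.4003 0.0198 0.3297] F [-0.5  -0.63 -0.4 ] w 0.03
```

View pics/f_side.png

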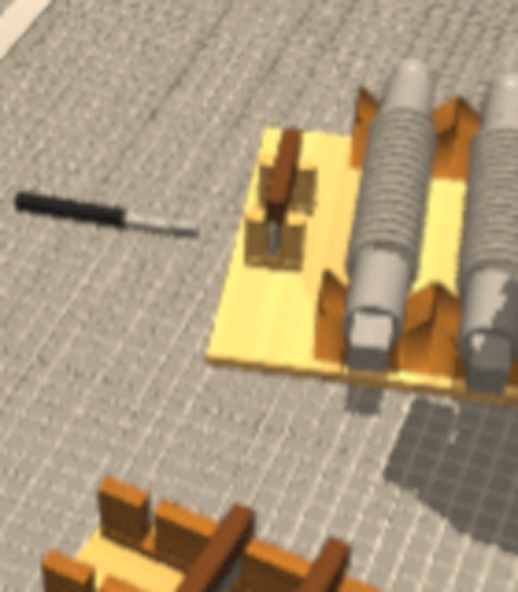

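View pics/f_top.png

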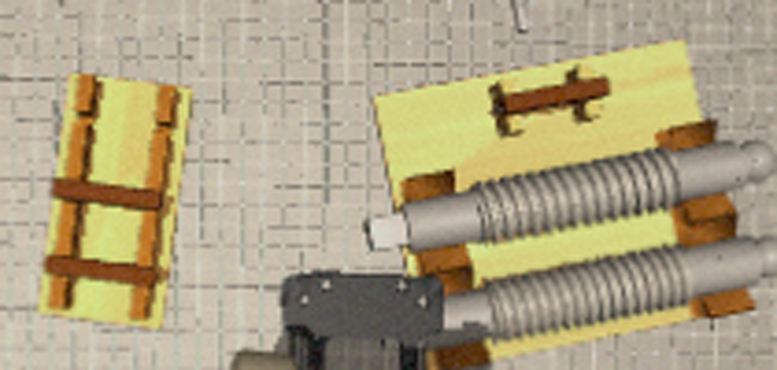

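```bash
python3 - <<'E'
from h import *
for n,(x0,y0,x1,y1) in(("top",(315,160,362,190)),("side",(270,120,300,165))):
    im=cv2.imread(f'pics/f_{n}0.png');c=cv2.resize(im[y0:y1,x0:x1],None,fx=4,fy=4,interpolation=cv2.INTER_CUBIC)
    H,S,V=[a.astype(int) for a in cv2.split(cv2.cvtColor(c,cv2.COLOR_BGR2HSV))]
    m=((H<=15)&(S>120)&(V>50)&(V<104)).astype(np.uint8)*255
    m=cv2.morphologyEx(m,cv2.MORPH_OPEN,np.ones((9,9)))
    cv2.imwrite(f'pics/g_{n}.png',cv2.resize(np.hstack([cv2.cvtColor(m,cv2.COLOR_GRAY2BGR),cv2.convertScaleAbs(c,alpha=1.6)]),None,fx=2,fy=2))
    for k in cv2.findContours(m,cv2.RETR_EXTERNAL,cv2.CHAIN_APPROX_NONE)[0]:
        if cv2.contourArea(k)<500: continue
        bx=cv2.boxPoints(cv2.minAreaRect(k)); bx=(bx+.5)/4-.5+[x0,y0]
        P=plane(n,bx,.077);e=np.linalg.norm(np.diff(P,axis=0,append=P[:1]),axis=1); c0=P.mean(0)
        d=c0-KP; u=np.array([np.cos(np.radians(101.3)),np.sin(np.radians(101.3))])
        print(n,c0.round(4),e[:2].round(4),'along',d@u,'across',d@[u[1],-u[0]])
E
```

```text
top [ 0.6271 -0.1581] [0.0767 0.0141] along 0.0005777374361325408 across 0.0006807187243100636
side [ 0.6248 -0.1555] [0.0825 0.0183] along 0.0035168092402631792 across -0.0009824651255634068
```

View pics/g_side.png

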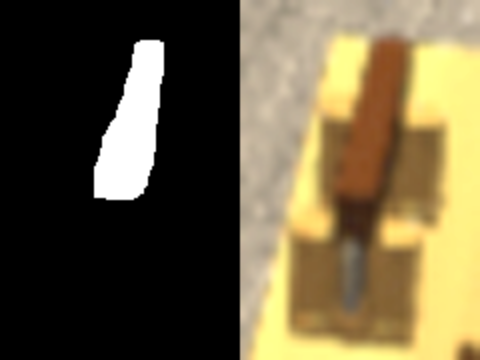

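View pics/g_top.png

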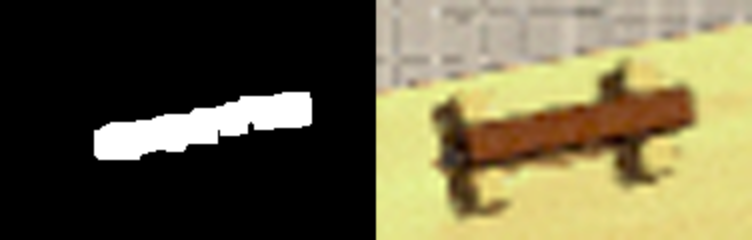

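```bash
python3 - <<'E'
from h import *
u=np.array([np.cos(np.radians(101.3)),np.sin(np.radians(101.3))])
for n,p in(("top",[[89/8+315-.5,145/8+160-.5],[316/8+315-.5,107/8+160-.5]]),("side",[[115/8+270-.5,197/8+120-.5],[152/8+270-.5,40/8+120-.5]])):
    P=plane(n,p,.077);print(n,P.round(4),np.linalg.norm(P[0]-P[1]),[( (q-KP)@u).round(4) for q in P],[((q-KP)@[u[1],-u[0]]).round(4) for q in P])
# slot post extents: +y face of front post from side view = +36mm line
print(proj("side",np.array([[*(KP+.036*u),.055],[*(KP+.04*u),.077]])))
E
```

```text
top [[ 0.6199 -0.1191]
 [ 0.6341 -0.1969]] 0.07909115773800485 [np.float64(0.0402), np.float64(-0.0389)] [np.float64(0.0013), np.float64(-0.0)]
side [[ 0.6181 -0.1175]
 [ 0.6339 -0.1956]] 0.07972549785704554 [np.float64(0.0422), np.float64(-0.0376)] [np.float64(-0.0001), np.float64(0.0)]
[[283.86993492 149.50797889]
 [283.96417301 143.55882327]]
```

The hung leaf spans −38 to +41 mm about the keeper and lies within about 1 mm across the slot. Its apparent length at z = 77 mm is 79–80 mm, so it is seated at the right height. The other two leaves still hang in the stand, so I'll hand the job in.

```bash
python3 - <<'E'
from h import *
rd(); arm.sign_off(); rd('after')
E
```

```text
t 20.48 p [0.4002 0.0199 0.3298] F [-0.85 -0.11  0.16] w 0.03
the job is handed in; nothing more can be done
the job is handed in; nothing more can be done
```

The matching leaf is hanging in the keeper and the job was handed in at about 20.5 s, with the arm clear. It was the first leaf I tried, the far one in the stand, so I did not need to try the other two.

- **The fit:** The leaf rode on the crests, then sank about 4.8 mm between the threads. It stopped at TCP height 97.8 mm, against 97.9 mm predicted for fully home. The spindle's thread also measured 10 mm pitch in the picture.
- **Forces:** The highest reading while feeling was about 8 N, for a moment at first touch on the thread, and 3–6 N after that. Seating the leaf in the keeper gave a 15 N peak because my last 3 mm step was too coarse. I eased it off before letting go.
- **Last checks:** In both views the leaf sits at the right height in the keeper, centred to about 2 mm along the slot and 1 mm across. The other two leaves still hang in the stand.
- **Not checked or not clean:** An automatic colour outline of the hung handle ran into the dark posts, so I marked the handle's ends by hand instead. I did not measure the glass offcut, cutter or jar afterwards, but the arm did no work near them.

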